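Change the carton gluing press over to wide cartons

ROBOT

A 6-joint arm with a two-finger parallel gripper is mounted at the origin on the work surface. World frame = base frame: x ahead of the robot, y to its left, z up, the work surface at z = 0. Lengths are in mm, angles in rad, forces in N, time in s.
With the tool pointing down it reaches from about 350 to 925 mm from the base axis. Payload 6.4 kg.
Tool frame: the origin (TCP) lies at the very end of the fingers, on their centre line; the grasp point (between the pads) lies 19 mm behind it; z points along the fingers, y is the line along which they close (so a half turn about z gives the same grasp; the last joint's range is limited). The gripper opens to 94 mm and grips with 3 to 60 N. Pads are 16 mm wide; open, the fingers measure 119 mm over their backs; the gripper's body (75 mm by 177 mm) begins 78 mm behind the grasp point.
Start: joints at [1.161, 0.245, 1.558, -0, 1.339, -0.174], TCP at [151.85, 632.025, 205.455] pointing down, gripper open.
Joint ranges: [-3.13, 3.13], [-1.02, 2.26], [0.13, 2.54], [-0.95, 4.09], [0.21, 2.88], [-2.74, 2.74]. Speed limits (rad/s): [2.57, 2.57, 3.14, 3.14, 3.14, 3.14].

INTERFACE

Orientations are given as a rotation vector (axis times angle).
In Python, from plant import r, imaging, workorder gives the robot as it stands. The module is installed in compiled form; this text tells all that it offers.
- The arm moves only by the shell command python3 -m pendant 'ROWS' [OPENING] [FORCE]. ROWS is JSON, a list of rows, each an object with "xyz": the shift along the tool's x, y, z in m, a list of three; "twist": the turn about the tool's z in degrees. In form: [{"xyz": [dx, dy, dz], "twist": twist}, ...]. A call has 1 to 12 rows; each row is the pose to reach, as a shift and turn from the pose commanded when the call began, along the tool's axes at that moment; what a row does not reach only later rows make up. A row lasts 1/10 s, in which the tool goes at most 50 mm and 8.59 degrees, less where a joint would pass 70% of its speed; a pose out of reach is approached as far as the arm can. A call with a gripper value outside its range is refused whole. OPENING is the opening in per cent of the stroke, from 0 (shut) to 100 (fully open), set as the call begins (- or left out, the last holds). The fingers move at their own pace and stop on an object; FORCE is the grip in N (left out, the last holds). Time passes only in rows, so rows that repeat a pose let the fingers close. It gives the time, the measured TCP pose, the force, the opening and the grip force at its end, in the units of the state.
- r.state(): the state, without advancing time (a new reading comes with each control period).
- imaging.snapshot(name): name is "scene" or "top" or "wrist"; returns a dict with "img" (400x640x3 uint8, red, green, blue), "depth" (400x640 float32, mm along the optical axis (not along the pixel's ray), 0 where there is no reading), "fx", "fy", "cx", "cy" (pixels), "world_from_camera" (4x4, takes a point from camera to world coordinates); the wrist camera has in their place "T_tool_cam" (4x4, takes a point from camera to tool coordinates, whose origin is the TCP and whose axes are the flange's). Camera axes: x right, y down, z forward; pixel columns grow to the right and rows downward; lengths in mm; the calibration is good to about 2 mm. A picture is of the moment at which its call begins: read the wrist's pose just before it.
- workorder.job_done(): hands the job in; it is judged then, once.
The state is a dict: "time": time; "joint_positions": joint angles; "joint_velocities": joint speeds; "joint_torque": joint torques, N m; "position": TCP position; "ee_rot": TCP orientation; "force": force on the tool from outside, world axes, zero at the start; "torque": the same for the moment, N m; "grip_width": finger opening in mm; "grasp_force": force on a finger pad.
Only numpy, scipy, OpenCV 4.12 (cv2) and the standard library are available. Lean on these libraries where they do the work, as an engineer would, in place of code of your own. Each camera call takes 0.05 s, during which the arm holds its last target. There are 200 camera calls.

TASK

Set the sloping gluing press up for the wide cartons: wind its platen fully open with the handwheel (anticlockwise, right up to the top stop), and lift the side stop's knob out of its notch, move the stop to the outermost notch and let the pin drop fully home there. Leave the other things on the bench where they are.

Things in the scene. Friction and masses are not known exactly. Their poses are not given: they have to be found in the camera images.
- press: Carton gluing press, 300 mm deep, 320 wide, 250 high, fixed. Origin on the table under the bed's middle (105 mm up); x from its front (robot side) to its back, y left, z up. The bed slopes 30 degrees, low in front. A C-frame on the bed's back edge reaches over it and holds a screw spindle square to the bed, so leaning 30 degrees from vertical to the front. Wheel and knob stand square to the bed.
- wheel_centre (a point): Middle of the black 3-spoked handwheel on the spindle's top: 64 mm across, rim 12 mm thick, hub rising 11 mm above this point. It rides in and out with the spindle but does not turn. Axes: z outward along the spindle, x up the bed's slope, y left along the front rail. Below the wheel at its lowest are a nut 40 mm across (34 mm below this point) and the frame's arm (42 mm). Nothing is beside it.
- wheel (a joint): Turn of the handwheel, rad: 0 = platen down on the bed, 4.0 = top stop, fully open. Anticlockwise, looking down on the wheel, increases it. Wheel, spindle and platen move outward along the spindle 4.0 mm per rad (16 mm in all). It takes about 0.15 N m, stays where it is left, and pushing or pulling along the spindle does not turn it. Starts between 0 and 0.7.
- stem (a joint): Height of spindle and platen over their lowest position, m, 0 to 0.016: 0.004 times the wheel's value. The platen is a steel plate 80 x 90 mm on the spindle's foot, under the arm.
- knob_centre (a point): Middle of the side stop's black pull knob: 32 mm across, 30 high, axis square to the bed. It stands on an aluminium carriage on the front rail (bed's low front edge, left of the spindle); the carriage's flat top is 24 mm below this point, with an 18 mm boss under the knob. Axes: z outward square to the bed (the way it lifts), y left along the rail. A 14 mm bar runs from the carriage up the bed.
- knob (a joint): How far the knob is pulled out, m: 0 = pin fully down in a notch, 0.018 = limit. A light spring (3 to 4 N) and its weight push it back. Notches are 10 mm deep: the pin clears the teeth above 0.010; let go over a tooth it stays out at about 0.010.
- stop (a joint): Side stop's position along the rail, m, growing to the left (y): notches at 0, 0.030, 0.060 and 0.090. Notches are 14 mm wide, the round-ended pin 10 mm. With the pin out the carriage slides with about 1 N, up to an end stop at 0.0925. It starts in the innermost notch (0).
- outer_notch (a point): Floor of the outermost notch (last to the left, farthest from the spindle) in the toothed steel rack on the front rail; axes as for the knob. With the pin seated here the knob's middle is 45 mm out from this point along z.
- glue: White glue bottle, 60 mm across, 165 mm high, standing to the right of the press. Bystander. Origin: centre of its underside.
- roller: Hand roller, rubber roll 90 mm long with a wooden handle, 170 mm long overall, lying on the table. Bystander. Origin: on the table under the roll.
- tape: Roll of tape lying flat, 104 mm across, 48 mm high, to the left of the press. Bystander. Origin: centre of its underside.
- cutter: Grey box cutter, 165 mm long, 14 mm high, lying in front of the press. Bystander. Origin: centre of its underside.
- unit_a: Black voltage stabiliser, 170 x 95 x 109 mm, on the table. Bystander. Origin: centre of its underside.
- unit_b: A second such unit. Bystander. Origin: centre of its underside.

How it is judged (in metres and radians):
At the end, for the whole second after the job is handed in: The handwheel stands within 0.3 rad of its top stop (above 3.7 rad), the side stop is in the outermost notch (above 0.086 m) with its pin fully down (knob pulled out less than 2 mm), and wheel and stop are at rest (value of joint wheel above 3.7 rad and value of joint stop above 0.086 m and value of joint knob below 0.002 m and velocity of joint wheel between -0.05 and 0.05 rad/s and velocity of joint stop between -0.005 and 0.005 m/s); the robot touches nothing.
It fails at once if a thing standing or lying on the bench (glue bottle, roller, tape, cutter, black units) is moved more than 30 mm or tipped (distance of any of glue, roller, tape, cutter, unit_a, unit_b from where it was at the start of the episode above 0.03 m or angle between any of glue, roller, tape, cutter, unit_a, unit_b's own z axis and vertical above 0.35 rad).
It also fails if it takes over 72 s, if anything falls off the work surface, if the arm or the gripper's body presses on something with over 40 N, if the wrist force passes 120 N, or if a joint passes its speed limit or range.

## Working session

There is one attempt and no reset: what is moved stays moved. The work goes in short steps, Python scripts to look and compute and a shell command to move; the robot and the scene stay as the last step left them, time stands still between calls to the robot, and variables do not carry over. Pictures are saved under pics/ and viewed, at most 10 in all, crops included, and the job is handed in when it is done.

```bash
mkdir -p pics; cat > h.py <<'E'
import numpy as np, cv2
from scipy.spatial.transform import Rotation as R
from plant import r, imaging, workorder
def snap(n):
    s=r.state(); d=imaging.snapshot(n)
    if 'T_tool_cam' in d:
        T=np.eye(4); T[:3,:3]=R.from_rotvec(s['ee_rot']).as_matrix(); T[:3,3]=s['position']
        d['W']=T@np.array(d['T_tool_cam'])
    else: d['W']=np.array(d['world_from_camera'])
    return d
def save(d,n,crop=None,k=1):
    im=d['img'][:,:,::-1]
    if crop: im=im[crop[1]:crop[3],crop[0]:crop[2]]
    cv2.imwrite('pics/'+n,cv2.resize(im,None,fx=k,fy=k,interpolation=cv2.INTER_CUBIC))
def pts(d):
    v,u=np.mgrid[:400,:640]; z=d['depth']
    P=np.stack([(u-d['cx'])/d['fx']*z,(v-d['cy'])/d['fy']*z,z,np.ones_like(z)],-1)
    return (P@d['W'].T)[...,:3]
E
python3 - <<'E'
from h import *
s=r.state(); print({k:np.round(v,3) for k,v in s.items()})
print(R.from_rotvec(s['ee_rot']).as_matrix().round(3))
for n in ('scene','top'):
    d=snap(n); np.savez(n+'.npz',**d); save(d,n+'0.png'); print(n,d['W'].round(2).tolist(),d['fx'])
E
```

```text
{'time': np.float64(0.0), 'joint_positions': array([ 1.161,  0.246,  1.559,  0.   ,  1.339, -0.174]), 'joint_velocities': array([ 0.   , -0.001,  0.002, -0.001,  0.   ,  0.   ]), 'joint_torque': array([ 2.0000e-03, -4.1581e+01, -3.1461e+01,  6.9000e-02,  3.3000e-02,
       -0.0000e+00]), 'position': array([151.621, 631.463, 204.37 ]), 'ee_rot': array([-3.690e-01, -3.119e+00,  3.000e-03]), 'force': array([ 0.334, -0.181, -0.25 ]), 'torque': array([-0.063,  0.024,  0.028]), 'grasp_force': np.float64(0.0), 'grip_width': np.float64(94.095)}
[[-0.972  0.234 -0.001]
 [ 0.234  0.972 -0.002]
 [ 0.    -0.002 -1.   ]]
scene [[0.52, 0.64, -0.57, 1291.73], [0.85, -0.38, 0.36, -479.9], [0.01, -0.67, -0.74, 1133.35], [0.0, 0.0, 0.0, 1.0]] 395.19532141963845
top [[-0.02, -0.99, 0.16, 359.16], [-1.0, 0.02, -0.01, -23.28], [0.01, -0.16, -0.99, 1422.97], [0.0, 0.0, 0.0, 1.0]] 464.7230286453196
```

View pics/scene0.png

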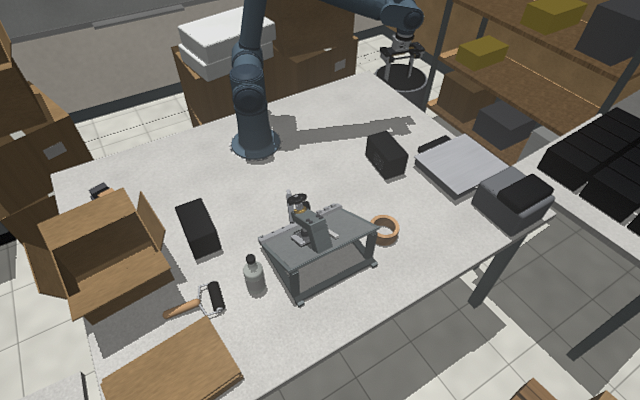

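View pics/top0.png

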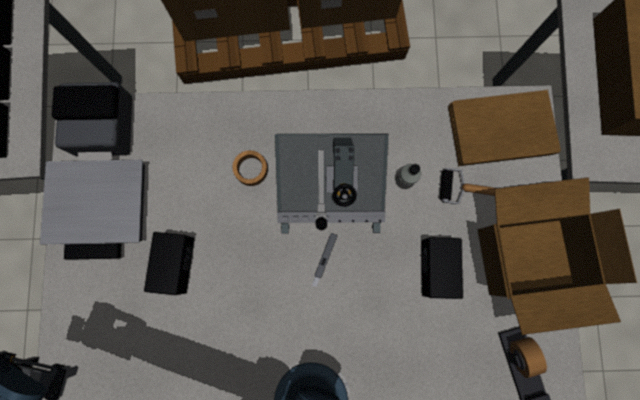

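The top view shows the press at (275–387, 134–230), wheel at (344,194), knob at (321,224), cutter just in front at (326,258); the scene view agrees (wheel ~(297,200)).

```bash
python3 - <<'E'
from h import *
d=dict(np.load('top.npz')); P=pts(d); im=d['img'].astype(int)
save(d,'topc.png',(265,125,397,240),6)
hsv=cv2.cvtColor(d['img'],cv2.COLOR_RGB2HSV)
# bed plane: left region & right region
m=np.zeros((400,640),bool); m[145:205,280:315]=1; m[145:205,362:382]=1
Q=P[m]; c=Q.mean(0); n=np.linalg.svd(Q-c,full_matrices=0)[2][2]; n*=np.sign(n[2])
print('bed n',n.round(4),'tilt',np.degrees(np.arccos(n[2])),'c',c.round(1),'res',np.abs((Q-c)@n).max())
h=(P-c)@n
np.save('bed.npy',np.r_[n,c])
for nm,(u0,v0,u1,v1) in dict(wheel=(328,178,362,212),knob=(312,215,330,232)).items():
    S=P[v0:v1,u0:u1].reshape(-1,3); dk=im[v0:v1,u0:u1].max(2).ravel(); H=h[v0:v1,u0:u1].ravel()
    k=(dk<60)&(H>15)
    print(nm,k.sum(),'H pct',np.percentile(H[k],[2,10,30,50,70,90,98]).round(1),S[k].mean(0).round(1),S[k].min(0).round(1),S[k].max(0).round(1))
for u,v in [(280,138),(383,138),(280,210),(383,210),(300,216),(370,216)]: print((u,v),P[v,u].round(1),h[v,u].round(1))
E
```

```text
bed n [-0.9996  0.0206  0.0173] tilt 89.00927562723066 c [641.5 -53.9 113.9] res 305.5424882634423
wheel 457 H pct [ 33.3  54.7  65.2  74.6  86.3  98.4 105.4] [ 565.  -100.4  221.6] [ 359.2 -138.1   56.8] [ 625.2  -23.3 1423. ]
knob 119 H pct [120.1 127.  133.7 139.6 144.8 152.2 155.2] [501.3 -41.3 118. ] [359.2 -56.3  93.4] [ 521.6  -23.3 1423. ]
(280, 138) [739.2  68.5 162.2] -94.2
(383, 138) [ 731.7 -220.3  166.4] -92.6
(280, 210) [550.   78.4  55.4] 93.2
(383, 210) [ 542.7 -226.9   59.1] 94.3
(300, 216) [530.   19.2  61.4] 112.1
(370, 216) [ 525.3 -187.4   61.6] 112.5
```

View pics/topc.png

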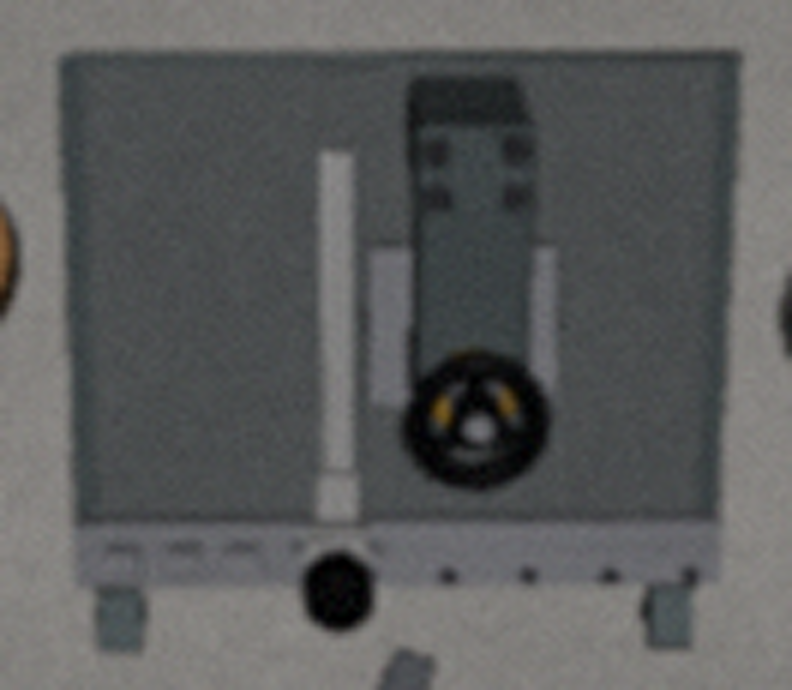

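The crop shows the wheel centred near crop (477,422), the knob at (338,592), and the three empty notches left of the knob at (122–245, 555). The plane fit was spoiled by missing depth, so I'll redo it with those points masked out.

```bash
cat >> h.py <<'E'
def bedfit(P,valid,c0,rad=(130,140)):
    return None
def darkpts(d,P,h,lo,hi,thr=60):
    return (d['depth']>0)&(d['img'].max(2)<thr)&(h>lo)&(h<hi)
E
python3 - <<'E'
from h import *
d=dict(np.load('top.npz')); P=pts(d); ok=d['depth']>0
m=np.zeros((400,640),bool); m[145:200,285:312]=1; m[145:200,364:380]=1
Q=P[m&ok]
for _ in range(3):
    c=np.median(Q,0) if _==0 else Q.mean(0); n=np.linalg.svd(Q-c,full_matrices=0)[2][2]; n*=np.sign(n[2]); e=np.abs((Q-c)@n); Q=Q[e<max(3,2*np.median(e))]
print('bed n',n.round(4),'tilt',np.degrees(np.arccos(n[2])),'yaw',np.degrees(np.arctan2(n[1],n[0])),'c',c.round(1),len(Q),e.std())
h=(P-c)@n; np.savez('bed.npz',n=n,c=c)
for nm,(u0,v0,u1,v1) in dict(wheel=(328,178,362,212),knob=(312,215,330,232),arm=(334,140,353,180)).items():
    S=P[v0:v1,u0:u1].reshape(-1,3); dk=d['img'][v0:v1,u0:u1].max(2).ravel(); H=h[v0:v1,u0:u1].ravel()
    k=((dk<60)|(nm=='arm'))&(H>12)&(H<200)&ok[v0:v1,u0:u1].ravel()
    print(nm,k.sum(),'H',np.percentile(H[k],[2,10,30,50,70,90,98]).round(1),'mean',S[k].mean(0).round(1),np.percentile(S[k],1,axis=0).round(1),np.percentile(S[k],99,axis=0).round(1))
E
```

```text
bed n [-0.5026  0.0091  0.8645] tilt 30.177398616866846 yaw 178.9579008168559 c [649.8 -57.9 114.3] 1759 0.8626434105982331
wheel 406 H [ 16.6 101.6 141.7 143.6 145.7 147.9 150.5] mean [ 566.7 -101.6  224. ] [ 536.8 -132.9  109.8] [613.9 -73.1 246.4]
knob 118 H [48.7 58.8 67.  69.5 71.1 73.9 75.2] mean [502.5 -41.4 107. ] [486.2 -56.   94.6] [521.6 -27.3 117. ]
arm 759 H [ 40.6  71.7  94.7  96.5  98.1 100.4 103.1] mean [ 657.5 -102.3  225.3] [ 609.2 -126.2  196.5] [718.7 -78.8 251.7]
```

```bash
python3 -m pendant '[{"xyz":[-0.03,-0.02,-0.05],"twist":0},{"xyz":[-0.06,-0.06,-0.08],"twist":0},{"xyz":[-0.482,-0.593,-0.145],"twist":-12.3},{"xyz":[-0.482,-0.593,-0.145],"twist":-12.3},{"xyz":[-0.482,-0.593,-0.145],"twist":-12.3},{"xyz":[-0.482,-0.593,-0.145],"twist":-12.3},{"xyz":[-0.482,-0.593,-0.145],"twist":-12.3},{"xyz":[-0.482,-0.593,-0.145],"twist":-12.3},{"xyz":[-0.482,-0.593,-0.145],"twist":-12.3},{"xyz":[-0.482,-0.593,-0.145],"twist":-12.3},{"xyz":[-0.482,-0.593,-0.145],"twist":-12.3},{"xyz":[-0.482,-0.593,-0.145],"twist":-12.3}]' 100 20
python3 - <<'E'
from h import *
s=r.state(); print(s['position'],s['joint_positions'].round(2),R.from_rotvec(s['ee_rot']).as_matrix().round(3).tolist())
E
```

```text
time: 1.3
position: [398.6, 121.1, 328.9]
ee_rot: [0.033, 3.141, 0.0]
force: [1.7, 0.7, 0.4]
grip_width: 94.1
grasp_force: 0.0
[398.59470011 121.09539006 328.86719285] [ 0.02 -0.42  1.96  0.    1.6  -1.53] [[-1.0, 0.021, 0.0], [0.021, 1.0, 0.0], [-0.0, 0.0, -1.0]]
```

```bash
python3 -m pendant '[{"xyz":[-0.05,-0.18,-0.021],"twist":0},{"xyz":[-0.05,-0.18,-0.021],"twist":0},{"xyz":[-0.05,-0.18,-0.021],"twist":0},{"xyz":[-0.05,-0.18,-0.021],"twist":0},{"xyz":[-0.05,-0.18,-0.021],"twist":0},{"xyz":[-0.05,-0.18,-0.021],"twist":0},{"xyz":[-0.05,-0.18,-0.021],"twist":0}]'
python3 - <<'E'
from h import *
s=r.state(); print(s['position'],s['joint_positions'].round(2))
d=snap('wrist'); np.savez('w1.npz',**d); save(d,'w1.png'); print(d['T_tool_cam'].round(3).tolist())
E
```

```text
time: 2.0
position: [444.3, -57.0, 349.4]
ee_rot: [-0.031, -3.141, -0.001]
force: [0.2, -0.4, 0.4]
grip_width: 94.4
grasp_force: 0.0
[444.30558001 -56.96522986 349.43996778] [-0.38 -0.33  1.86  0.    1.62 -1.93]
[[-0.0, -0.974, -0.228, 66.317], [1.0, -0.0, -0.001, -0.129], [0.001, -0.228, 0.974, -178.997], [0.0, 0.0, 0.0, 1.0]]
```

View pics/w1.png

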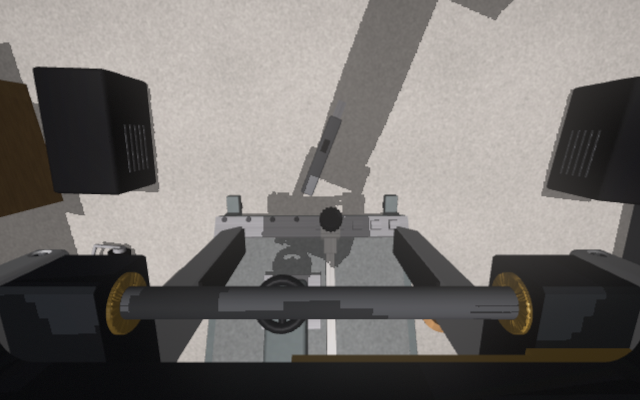

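The wrist view shows the knob at (331,218), with the wheel at (283,303) behind the gripper's bar; the cutter at (322,155) is in front. I'll shift the tool forward so both are clear.

```bash
python3 -m pendant '[{"xyz":[-0.11,-0.015,0.04],"twist":0},{"xyz":[-0.11,-0.015,0.04],"twist":0},{"xyz":[-0.11,-0.015,0.04],"twist":0},{"xyz":[-0.11,-0.015,0.04],"twist":0}]'
python3 - <<'E'
from h import *
s=r.state(); print(s['position'],s['joint_positions'].round(2))
d=snap('wrist'); np.savez('w2.npz',**d); save(d,'w2.png',(180,40,460,250),2.8)
b=np.load('bed.npz'); n,c=b['n'],b['c']; P=pts(d); ok=d['depth']>0; h=(P-c)@n
for nm,lo,hi,X in (('wheel',125,165,(567,-101)),('knob',45,85,(503,-41))):
    m=ok&(h>lo)&(h<hi)&(d['img'].max(2)<70)&(np.hypot(P[...,0]-X[0],P[...,1]-X[1])<45)
    v,u=np.nonzero(m); S=P[m]
    print(nm,m.sum(),u.min(),u.max(),v.min(),v.max(),'H',np.percentile(h[m],[2,10,30,50,70,90,98]).round(1),S.mean(0).round(1),S.min(0).round(1),S.max(0).round(1))
E
```

```text
time: 2.45
position: [554.7, -73.8, 307.4]
ee_rot: [-0.029, -3.137, -0.002]
force: [-0.0, -0.1, -1.4]
grip_width: 94.0
grasp_force: 0.0
[554.7160122  -73.80930001 307.42099203] [-0.33 -0.03  1.67  0.    1.51 -1.89]
wheel 3004 253 323 186 254 H [140.1 142.6 144.5 145.6 146.3 147.8 149. ] [ 561.5 -101.6  231.4] [ 533.8 -132.9  210.8] [590.2 -70.4 246.4]
knob 665 331 357 131 161 H [48.3 55.2 68.3 71.8 72.5 73.2 73.9] [502.3 -41.9 107.1] [484.4 -57.7  89.8] [522.5 -24.9 116.8]
```

View pics/w2.png

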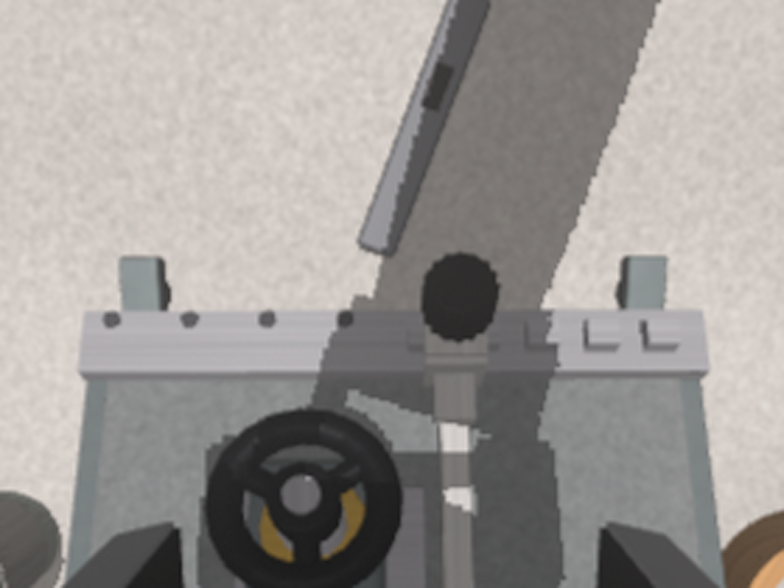

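The crop shows the wheel (hub at crop (302,495) → px (288,217)) with spokes at about 2, 6 and 10 o'clock. The knob is at crop (460,295) → px (344,145), and the empty notches are on its right, which is +y. Next I'll refine the knob centre and hover over it. I'll stay slightly robot-side with a small twist so the gripper body clears the wheel.

```bash
python3 - <<'E'
from h import *
d=dict(np.load('w2.npz')); b=np.load('bed.npz'); n,c=b['n'],b['c']; P=pts(d); h=(P-c)@n; ok=d['depth']>0
for nm,lo,hi,X,off in (('wheel',143,160,(562,-101),6),('knob',70,80,(498,-41),15)):
    m=ok&(h>lo)&(h<hi)&(d['img'].max(2)<70)&(np.hypot(P[...,0]-X[0],P[...,1]-X[1])<40)
    S=P[m]; y=np.cross(n,[1,0,0]); y/=np.linalg.norm(y); x=np.cross(y,n)
    q=np.c_[S@x,S@y].astype(np.float32); (a,bb),rad=cv2.minEnclosingCircle(q)
    top=a*x+bb*y+np.median(S@n)*n
    print(nm,len(S),'R',round(rad,1),'top',top.round(1),'centre',(top-off*n).round(1))
E
python3 -m pendant '[{"xyz":[0.0606,0.0311,0.0],"twist":6},{"xyz":[0.0606,0.0311,0.03],"twist":6},{"xyz":[0.0606,0.0311,0.08],"twist":6},{"xyz":[0.0606,0.0311,0.13],"twist":6},{"xyz":[0.0606,0.0311,0.165],"twist":6},{"xyz":[0.0606,0.0311,0.165],"twist":6}]' 64 25
```

```text
wheel 2612 R 31.5 top [ 559.5 -102.2  230.9] centre [ 562.5 -102.2  225.8]
knob 434 R 15.5 top [496.2 -41.5 108.6] centre [503.7 -41.6  95.6]
time: 3.1
position: [490.1, -41.0, 140.8]
ee_rot: [-0.195, -3.127, -0.003]
force: [-0.1, -0.3, -1.5]
grip_width: 60.3
grasp_force: 0.0
```

```bash
python3 -m pendant '[{"xyz":[-0.004,-0.001,0.02],"twist":0},{"xyz":[-0.004,-0.001,0.04],"twist":0},{"xyz":[-0.004,-0.001,0.057],"twist":0},{"xyz":[-0.004,-0.001,0.057],"twist":0}]'
```

```text
time: 3.5
position: [498.0, -44.0, 88.7]
ee_rot: [-0.197, -3.135, -0.0]
force: [-0.4, -0.3, 0.1]
grip_width: 60.0
grasp_force: 0.0
```

```bash
python3 -m pendant '[{"xyz":[0,0,0],"twist":0},{"xyz":[0,0,0],"twist":0},{"xyz":[0,0,0],"twist":0},{"xyz":[0,0,0],"twist":0},{"xyz":[0,0,0],"twist":0},{"xyz":[0,0,0],"twist":0}]' 0 25
python3 - <<'E'
from h import *
s=r.state(); print(R.from_rotvec(s['ee_rot']).as_matrix().round(3).tolist())
E
```

```text
time: 4.1
position: [499.6, -41.9, 89.4]
ee_rot: [0.199, 3.132, 0.009]
force: [2.2, 10.6, 4.7]
grip_width: 31.9
grasp_force: 25.0
[[-0.992, 0.126, 0.003], [0.127, 0.992, 0.006], [-0.003, 0.006, -1.0]]
```

```bash
python3 -m pendant '[{"xyz":[0.0025,-0.0003,-0.0043],"twist":0},{"xyz":[0.005,-0.0006,-0.0087],"twist":0},{"xyz":[0.0075,-0.0009,-0.013],"twist":0},{"xyz":[0.0075,-0.0009,-0.013],"twist":0},{"xyz":[0.0075,-0.0009,-0.013],"twist":0}]' 0 30
```

```text
time: 4.6
position: [492.4, -41.8, 101.7]
ee_rot: [0.199, 3.13, 0.009]
force: [6.1, 10.4, -2.4]
grip_width: 31.6
grasp_force: 29.8
```

```bash
python3 -m pendant '[{"xyz":[0.002,0.0195,0],"twist":0},{"xyz":[0.0042,0.040,0],"twist":0},{"xyz":[0.0064,0.060,0],"twist":0},{"xyz":[0.0083,0.078,0],"twist":0},{"xyz":[0.0094,0.0885,0],"twist":0},{"xyz":[0.0097,0.091,0],"twist":0},{"xyz":[0.0097,0.091,0],"twist":0},{"xyz":[0.0097,0.091,0],"twist":0}]'
```

```text
time: 5.4
position: [493.9, 47.3, 101.6]
ee_rot: [0.198, 3.132, 0.001]
force: [5.1, 0.1, -2.8]
grip_width: 31.7
grasp_force: 29.9
```

```bash
python3 -m pendant '[{"xyz":[-0.0005,0.001,0.0],"twist":0},{"xyz":[-0.0025,0.0012,0.0043],"twist":0},{"xyz":[-0.005,0.0015,0.0087],"twist":0},{"xyz":[-0.0073,0.0018,0.013],"twist":0},{"xyz":[-0.0073,0.0018,0.013],"twist":0},{"xyz":[-0.0073,0.0018,0.013],"twist":0}]'
```

```text
time: 6.0
position: [501.0, 47.8, 89.3]
ee_rot: [0.198, 3.134, 0.0]
force: [1.1, -0.4, 7.9]
grip_width: 31.2
grasp_force: 30.0
```

```bash
python3 -m pendant '[{"xyz":[0,0,0],"twist":0},{"xyz":[0,0,0],"twist":0},{"xyz":[0,0,0],"twist":0},{"xyz":[0,0,0],"twist":0},{"xyz":[0,0,-0.03],"twist":0},{"xyz":[0,0,-0.08],"twist":0},{"xyz":[0,0,-0.13],"twist":0},{"xyz":[0,0,-0.18],"twist":0},{"xyz":[0,0,-0.22],"twist":-6},{"xyz":[-0.03,-0.05,-0.22],"twist":-6},{"xyz":[-0.069,-0.09,-0.22],"twist":-6},{"xyz":[-0.069,-0.112,-0.22],"twist":-6}]' 75 25
python3 -m pendant '[{"xyz":[0,0,0],"twist":0},{"xyz":[0,0,0],"twist":0}]' 100
python3 - <<'E'
from h import *
s=r.state(); print(s['position'],s['joint_positions'].round(2))
d=snap('wrist'); np.savez('w3.npz',**d); save(d,'w3.png',(180,40,460,250),2.8)
b=np.load('bed.npz'); n,c=b['n'],b['c']; P=pts(d); h=(P-c)@n; ok=d['depth']>0
for nm,lo,hi,X,off in (('wheel',143,160,(562,-101),6),('knob',69,95,(498,48),15)):
    m=ok&(h>lo)&(h<hi)&(d['img'].max(2)<70)&(np.hypot(P[...,0]-X[0],P[...,1]-X[1])<40)
    S=P[m]; y=np.cross(n,[1,0,0]); y/=np.linalg.norm(y); x=np.cross(y,n)
    q=np.c_[S@x,S@y].astype(np.float32); (a,bb),rad=cv2.minEnclosingCircle(q)
    top=a*x+bb*y+np.median(S@n)*n
    print(nm,len(S),'R',round(rad,1),'H',np.median(h[m]),'top',top.round(1),'centre',(top-off*n).round(1))
E
```

```text
time: 7.2
position: [555.5, -73.7, 307.6]
ee_rot: [-0.033, -3.141, 0.0]
force: [-0.3, -0.9, -0.2]
grip_width: 70.5
grasp_force: 0.0
time: 7.4
position: [554.0, -72.0, 307.2]
ee_rot: [-0.035, -3.14, -0.001]
force: [0.1, 0.2, -0.2]
grip_width: 82.9
grasp_force: 0.0
[553.96347992 -72.0173169  307.18507995] [-0.33 -0.04  1.68  0.    1.5  -1.88]
wheel 2607 R 31.4 H 145.84185027495738 top [ 559.7 -102.   231. ] centre [ 562.7 -102.1  225.8]
knob 432 R 16.5 H 72.49463473775805 top [497.5  46.2 108.5] centre [505.1  46.1  95.5]
```

View pics/w3.png

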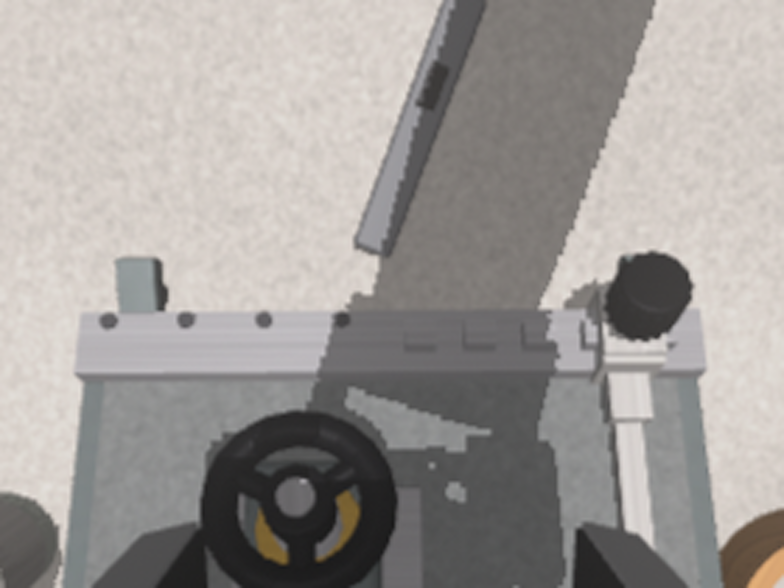

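The knob now sits at crop (648,293) with its bar at the left notch. Its top is at the same height above the bed (72.5 mm) as it was when seated, so the pin is home. Next I'll move over the wheel at (562.7, -102, 226) with the twist pre-wound.

```bash
python3 -m pendant '[{"xyz":[-0.0093,-0.0298,0],"twist":8},{"xyz":[-0.0093,-0.0298,0.02],"twist":16},{"xyz":[-0.0093,-0.0298,0.045],"twist":24},{"xyz":[-0.0093,-0.0298,0.045],"twist":32},{"xyz":[-0.0093,-0.0298,0.045],"twist":40},{"xyz":[-0.0093,-0.0298,0.045],"twist":40},{"xyz":[-0.0093,-0.0298,0.045],"twist":40}]' 100 30
python3 - <<'E'
from h import *
s=r.state(); print(s['position'],s['joint_positions'].round(2),R.from_rotvec(s['ee_rot']).as_matrix().round(3).tolist())
E
```

```text
time: 8.15
position: [562.9, -100.8, 263.1]
ee_rot: [1.099, 2.943, 0.0]
force: [0.4, -0.2, -0.4]
grip_width: 93.8
grasp_force: 0.0
[ 562.91531979 -100.75509667  263.10510639] [-0.38  0.02  1.7   0.    1.42 -1.23] [[-0.755, 0.656, 0.0], [0.656, 0.755, -0.0], [-0.0, 0.0, -1.0]]
```

```bash
python3 -m pendant '[{"xyz":[-0.0008,-0.0009,0.02],"twist":0},{"xyz":[-0.0008,-0.0009,0.04],"twist":0},{"xyz":[-0.0008,-0.0009,0.054],"twist":0},{"xyz":[-0.0008,-0.0009,0.054],"twist":0},{"xyz":[-0.0008,-0.0009,0.054],"twist":0}]'
```

```text
time: 8.65
position: [563.2, -102.9, 209.2]
ee_rot: [1.104, 2.941, -0.0]
force: [0.1, 0.0, -0.0]
grip_width: 93.8
grasp_force: 0.0
```

```bash
python3 -m pendant '[{"xyz":[0,0,0],"twist":0},{"xyz":[0,0,0],"twist":0},{"xyz":[0,0,0],"twist":0},{"xyz":[0,0,0],"twist":0},{"xyz":[0,0,0],"twist":0}]' 0 30
```

```text
time: 9.15
position: [563.7, -102.3, 209.1]
ee_rot: [1.106, 2.939, 0.003]
force: [3.1, 3.0, -0.1]
grip_width: 59.7
grasp_force: 30.0
```

```bash
python3 -m pendant '[{"xyz":[0.0002,-0.0002,-0.0005],"twist":-8},{"xyz":[0.0004,-0.0004,-0.001],"twist":-16},{"xyz":[0.0006,-0.0006,-0.0015],"twist":-24},{"xyz":[0.0008,-0.0007,-0.002],"twist":-32},{"xyz":[0.001,-0.0009,-0.0025],"twist":-40},{"xyz":[0.0013,-0.0011,-0.003],"twist":-48},{"xyz":[0.0015,-0.0013,-0.0035],"twist":-56},{"xyz":[0.0017,-0.0015,-0.004],"twist":-64},{"xyz":[0.0019,-0.0017,-0.0045],"twist":-72},{"xyz":[0.0021,-0.0018,-0.0048],"twist":-78},{"xyz":[0.0021,-0.0018,-0.0048],"twist":-78}]'
python3 - <<'E'
from h import *
s=r.state(); print(s['force'],s['torque'],s['joint_positions'].round(2),R.from_rotvec(s['ee_rot']).as_matrix().round(3).tolist())
E
```

```text
time: 10.25
position: [559.0, -103.7, 212.4]
ee_rot: [0.991, -2.977, 0.0]
force: [-2.5, -4.4, -3.7]
grip_width: 60.1
grasp_force: 30.0
[-2.47018072 -4.37770078 -3.66040473] [-0.61963821  0.53477052  0.25851473] [-0.38  0.05  1.76 -0.    1.33 -2.59] [[-0.801, -0.599, -0.004], [-0.599, 0.801, -0.001], [0.004, 0.001, -1.0]]
```

```bash
python3 -m pendant '[{"xyz":[0,0,0],"twist":0},{"xyz":[0,0,0],"twist":0},{"xyz":[0,0,0],"twist":0},{"xyz":[0,0,0],"twist":0}]' 100 30
python3 -m pendant '[{"xyz":[0,0,0],"twist":8},{"xyz":[0,0,0],"twist":16},{"xyz":[0,0,0],"twist":24},{"xyz":[0,0,0],"twist":32},{"xyz":[0,0,0],"twist":40},{"xyz":[0,0,0],"twist":48},{"xyz":[0,0,0],"twist":56},{"xyz":[0,0,0],"twist":64},{"xyz":[0,0,0],"twist":72},{"xyz":[0,0,0],"twist":78},{"xyz":[0,0,0],"twist":78}]'
```

```text
time: 10.65
position: [560.6, -102.8, 214.1]
ee_rot: [-0.991, 2.98, -0.0]
force: [0.2, -0.1, -0.3]
grip_width: 88.4
grasp_force: 0.0
time: 11.75
position: [560.4, -102.8, 213.9]
ee_rot: [1.105, 2.94, 0.0]
force: [-0.4, -0.1, -0.4]
grip_width: 94.1
grasp_force: 0.0
```

```bash
python3 -m pendant '[{"xyz":[0,0,0],"twist":0},{"xyz":[0,0,0],"twist":0},{"xyz":[0,0,0],"twist":0},{"xyz":[0,0,0],"twist":0},{"xyz":[0,0,0],"twist":0}]' 0 30
python3 -m pendant '[{"xyz":[0.0002,-0.0002,-0.0005],"twist":-8},{"xyz":[0.0004,-0.0004,-0.001],"twist":-16},{"xyz":[0.0006,-0.0006,-0.0015],"twist":-24},{"xyz":[0.0008,-0.0007,-0.002],"twist":-32},{"xyz":[0.001,-0.0009,-0.0025],"twist":-40},{"xyz":[0.0013,-0.0011,-0.003],"twist":-48},{"xyz":[0.0015,-0.0013,-0.0035],"twist":-56},{"xyz":[0.0017,-0.0015,-0.004],"twist":-64},{"xyz":[0.0019,-0.0017,-0.0045],"twist":-72},{"xyz":[0.0021,-0.0018,-0.0048],"twist":-78},{"xyz":[0.0021,-0.0018,-0.0048],"twist":-78}]'
python3 -m pendant '[{"xyz":[0,0,0],"twist":0},{"xyz":[0,0,0],"twist":0},{"xyz":[0,0,0],"twist":0},{"xyz":[0,0,0],"twist":0}]' 100 30
```

```text
time: 12.25
position: [561.5, -101.5, 213.5]
ee_rot: [1.105, 2.938, 0.007]
force: [7.1, 5.9, -3.3]
grip_width: 59.7
grasp_force: 30.0
time: 13.35
position: [556.3, -105.1, 217.5]
ee_rot: [0.993, -2.976, 0.005]
force: [-0.2, -8.7, -3.1]
grip_width: 59.2
grasp_force: 30.3
time: 13.75
position: [557.6, -102.7, 218.6]
ee_rot: [-0.992, 2.981, 0.0]
force: [0.3, -0.9, -1.0]
grip_width: 88.4
grasp_force: 0.0
```

```bash
python3 -m pendant '[{"xyz":[0,0,0],"twist":8},{"xyz":[0,0,0],"twist":16},{"xyz":[0,0,0],"twist":24},{"xyz":[0,0,0],"twist":32},{"xyz":[0,0,0],"twist":40},{"xyz":[0,0,0],"twist":48},{"xyz":[0,0,0],"twist":56},{"xyz":[0,0,0],"twist":64},{"xyz":[0,0,0],"twist":72},{"xyz":[0,0,0],"twist":78},{"xyz":[0,0,0],"twist":78}]'
python3 - <<'E'
from h import *
d=snap('top'); b=np.load('bed.npz'); n,c=b['n'],b['c']; save(d,'t4.png',(300,150,390,240),6)
E
```

```text
time: 14.85
position: [557.5, -102.8, 218.5]
ee_rot: [1.105, 2.941, 0.0]
force: [-0.7, 0.8, 0.0]
grip_width: 94.3
grasp_force: 0.0
```

```bash
python3 -m pendant '[{"xyz":[0,0,0],"twist":0},{"xyz":[0,0,0],"twist":0},{"xyz":[0,0,0],"twist":0},{"xyz":[0,0,0],"twist":0},{"xyz":[0,0,0],"twist":0}]' 0 22
python3 -m pendant '[{"xyz":[0.0002,-0.0002,-0.0005],"twist":-8},{"xyz":[0.0004,-0.0004,-0.001],"twist":-16},{"xyz":[0.0006,-0.0006,-0.0015],"twist":-24},{"xyz":[0.0008,-0.0007,-0.002],"twist":-32},{"xyz":[0.001,-0.0009,-0.0025],"twist":-40},{"xyz":[0.0013,-0.0011,-0.003],"twist":-48},{"xyz":[0.0015,-0.0013,-0.0035],"twist":-56},{"xyz":[0.0017,-0.0015,-0.004],"twist":-64},{"xyz":[0.0019,-0.0017,-0.0045],"twist":-72},{"xyz":[0.0021,-0.0018,-0.0048],"twist":-78}]'
python3 - <<'E'
from h import *
s=r.state(); print(s['force'],s['torque'])
E
python3 -m pendant '[{"xyz":[0,0,0],"twist":0},{"xyz":[0,0,0],"twist":0},{"xyz":[0,0,0],"twist":0},{"xyz":[0,0,0],"twist":0}]' 100
```

```text
time: 15.4
position: [559.4, -100.7, 218.3]
ee_rot: [1.104, 2.937, 0.011]
force: [10.2, 8.5, -3.3]
grip_width: 60.0
grasp_force: 22.0
time: 16.4
position: [554.0, -106.0, 222.8]
ee_rot: [0.996, -2.976, 0.009]
force: [-1.7, -10.1, -0.6]
grip_width: 59.6
grasp_force: 21.9
[ -1.67333141 -10.07946904  -0.64944086] [-2.20169112  0.18895016 -0.33997521]
time: 16.8
position: [554.7, -102.6, 223.2]
ee_rot: [-0.991, 2.981, 0.0]
force: [-0.1, 0.1, -0.2]
grip_width: 88.2
grasp_force: 0.0
```

```bash
python3 -m pendant '[{"xyz":[0,0,-0.04],"twist":8},{"xyz":[0,0,-0.085],"twist":16},{"xyz":[-0.018,0.024,-0.085],"twist":24},{"xyz":[-0.018,0.024,-0.085],"twist":32},{"xyz":[-0.018,0.024,-0.085],"twist":38},{"xyz":[-0.018,0.024,-0.085],"twist":38},{"xyz":[-0.018,0.024,-0.085],"twist":38}]'
cat > m.py <<'E'
from h import *
import sys
s=r.state(); print(s['time'],s['position'],s['joint_positions'].round(2))
d=snap('wrist'); save(d,sys.argv[1],(180,40,460,250),2.8)
b=np.load('bed.npz'); n,c=b['n'],b['c']; P=pts(d); h=(P-c)@n; ok=d['depth']>0
for nm,lo,hi,X,off in (('wheel',143,175,(556,-101),6),('knob',69,95,(498,48),15)):
    m=ok&(h>lo)&(h<hi)&(d['img'].max(2)<70)&(np.hypot(P[...,0]-X[0],P[...,1]-X[1])<40)
    S=P[m]; y=np.cross(n,[1,0,0]); y/=np.linalg.norm(y); x=np.cross(y,n)
    q=np.c_[S@x,S@y].astype(np.float32); (a,bb),rad=cv2.minEnclosingCircle(q)
    top=a*x+bb*y+np.median(S@n)*n
    print(nm,len(S),'R',round(rad,1),'H',np.median(h[m]),'centre',(top-off*n).round(1))
E
python3 m.py w5.png
```

```text
time: 17.5
position: [554.7, -72.8, 308.1]
ee_rot: [-0.03, -3.141, -0.0]
force: [-0.0, -0.4, 0.7]
grip_width: 94.1
grasp_force: 0.0
17.5 [554.69581947 -72.75222419 308.13082505] [-0.33 -0.04  1.67  0.    1.5  -1.89]
wheel 3069 R 31.8 H 152.2206074603068 centre [ 559.5 -101.9  231.3]
knob 431 R 16.2 H 72.51787550298904 centre [505.8  45.   96. ]
```

View pics/w5.png

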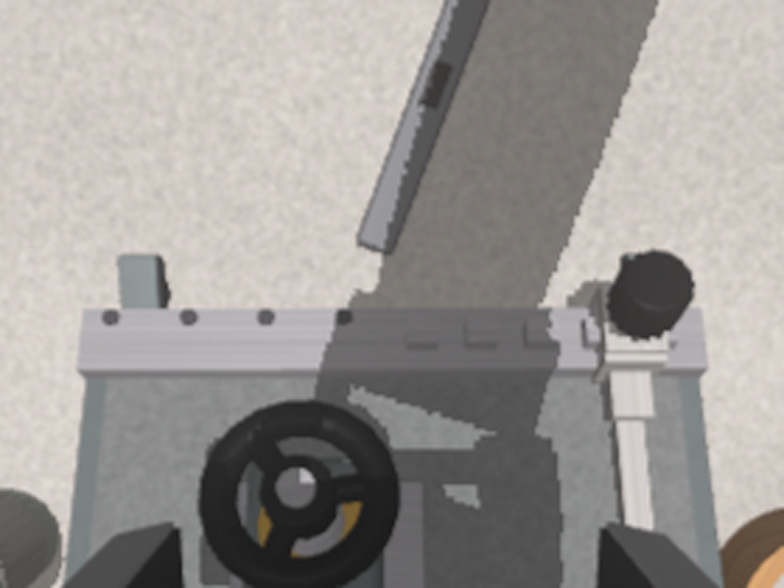

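The wheel's rim is only 6.4 mm higher (152.2 against 145.8 mm above the bed), and the spokes have gone from 2/6/10 to about 3/7/11 o'clock. That is about 1.6 rad, so the later strokes slipped: I had risen too far with the tool. I'll grip deeper and harder, at wheel centre (559.5, -101.9, 231).

```bash
python3 -m pendant '[{"xyz":[-0.0054,-0.029,0],"twist":8},{"xyz":[-0.0054,-0.029,0.02],"twist":16},{"xyz":[-0.0054,-0.029,0.045],"twist":24},{"xyz":[-0.0054,-0.029,0.045],"twist":32},{"xyz":[-0.0054,-0.029,0.045],"twist":40},{"xyz":[-0.0054,-0.029,0.07],"twist":40},{"xyz":[-0.0054,-0.029,0.096],"twist":40},{"xyz":[-0.0054,-0.029,0.096],"twist":40},{"xyz":[-0.0054,-0.029,0.096],"twist":40}]' 100 45
python3 -m pendant '[{"xyz":[0,0,0],"twist":0},{"xyz":[0,0,0],"twist":0},{"xyz":[0,0,0],"twist":0},{"xyz":[0,0,0],"twist":0},{"xyz":[0,0,0],"twist":0},{"xyz":[0,0,0],"twist":0}]' 0 45
```

```text
time: 18.45
position: [559.4, -102.1, 212.4]
ee_rot: [-1.104, -2.94, -0.0]
force: [-0.3, 0.4, 0.6]
grip_width: 93.8
grasp_force: 0.0
time: 19.05
position: [559.9, -101.8, 212.6]
ee_rot: [1.106, 2.94, 0.001]
force: [1.0, 2.2, 1.2]
grip_width: 59.4
grasp_force: 45.0
```

```bash
python3 -m pendant '[{"xyz":[0.0002,-0.0002,-0.0005],"twist":-8},{"xyz":[0.0004,-0.0004,-0.001],"twist":-16},{"xyz":[0.0006,-0.0006,-0.0015],"twist":-24},{"xyz":[0.0008,-0.0007,-0.002],"twist":-32},{"xyz":[0.001,-0.0009,-0.0025],"twist":-40}]'
python3 - <<'E'
from h import *
s=r.state(); print(s['force'],s['torque'])
E
python3 -m pendant '[{"xyz":[0.0002,-0.0002,-0.0004],"twist":-8},{"xyz":[0.0004,-0.0004,-0.0008],"twist":-16},{"xyz":[0.0006,-0.0006,-0.0012],"twist":-24},{"xyz":[0.0008,-0.0007,-0.0016],"twist":-32},{"xyz":[0.001,-0.0009,-0.002],"twist":-38},{"xyz":[0.001,-0.0009,-0.002],"twist":-38}]'
python3 - <<'E'
from h import *
s=r.state(); print(s['force'],s['torque'])
E
python3 -m pendant '[{"xyz":[0,0,0],"twist":0},{"xyz":[0,0,0],"twist":0},{"xyz":[0,0,0],"twist":0},{"xyz":[0,0,0],"twist":0}]' 100
```

```text
time: 19.55
position: [558.6, -101.9, 213.8]
ee_rot: [0.027, 3.14, -0.001]
force: [-0.3, 3.6, -1.9]
grip_width: 62.5
grasp_force: 45.0
[-0.2864997   3.5613828  -1.85887191] [-0.61137945 -0.01972462 -0.932813  ]
time: 20.15
position: [556.6, -102.9, 215.2]
ee_rot: [0.992, -2.979, -0.002]
force: [4.2, -3.3, -6.5]
grip_width: 59.5
grasp_force: 45.0
[ 4.19904204 -3.28298146 -6.53175579] [ 0.09688647 -0.19337345  0.5503675 ]
time: 20.55
position: [557.3, -102.9, 217.3]
ee_rot: [-0.99, 2.981, -0.001]
force: [-0.5, 0.8, 0.1]
grip_width: 88.0
grasp_force: 0.0
```

```bash
python3 -m pendant '[{"xyz":[0,0,-0.04],"twist":8},{"xyz":[0,0,-0.08],"twist":16},{"xyz":[0,0,-0.08],"twist":24},{"xyz":[0,0,-0.08],"twist":32},{"xyz":[0,0,-0.08],"twist":40},{"xyz":[0,0,-0.08],"twist":48},{"xyz":[0,0,-0.08],"twist":56},{"xyz":[0,0,-0.08],"twist":64},{"xyz":[0,0,-0.08],"twist":72},{"xyz":[0,0,-0.08],"twist":78},{"xyz":[0,0,-0.08],"twist":78}]' 100 45
python3 m.py w6.png
```

```text
time: 21.65
position: [557.2, -102.9, 297.0]
ee_rot: [1.105, 2.94, -0.0]
force: [0.1, 0.1, -0.3]
grip_width: 93.9
grasp_force: 0.0
21.65 [ 557.18185305 -102.88820709  297.02456621] [-0.38 -0.01  1.67 -0.    1.48 -1.23]
wheel 3349 R 31.8 H 154.31005905444013 centre [ 558.2 -101.6  233. ]
knob 498 R 15.7 H 72.45761501467011 centre [506.2  45.9  96.1]
```

Each 78° stroke yields only about 0.52 rad, because the tilt makes the pads slide along the rim. It is steady progress with plenty of time left, so I'll keep ratcheting with a firmer grip.

```bash
python3 -m pendant '[{"xyz":[0,0.0016,0.04],"twist":0},{"xyz":[0,0.0016,0.07],"twist":0},{"xyz":[0,0.0016,0.083],"twist":0},{"xyz":[0,0.0016,0.083],"twist":0}]' 100 60
python3 -m pendant '[{"xyz":[0,0,0],"twist":0},{"xyz":[0,0,0],"twist":0},{"xyz":[0,0,0],"twist":0},{"xyz":[0,0,0],"twist":0},{"xyz":[0,0,0],"twist":0}]' 0 60
python3 -m pendant '[{"xyz":[0.0001,-0.0001,-0.0002],"twist":-8},{"xyz":[0.0002,-0.0002,-0.0004],"twist":-16},{"xyz":[0.0003,-0.0003,-0.0007],"twist":-24},{"xyz":[0.0004,-0.0004,-0.001],"twist":-32},{"xyz":[0.0005,-0.0005,-0.0012],"twist":-40},{"xyz":[0.0006,-0.0005,-0.0014],"twist":-48},{"xyz":[0.0007,-0.0006,-0.0016],"twist":-56},{"xyz":[0.0008,-0.0007,-0.0018],"twist":-64},{"xyz":[0.0009,-0.0008,-0.002],"twist":-72},{"xyz":[0.0009,-0.0008,-0.002],"twist":-78},{"xyz":[0.0009,-0.0008,-0.002],"twist":-78}]'
python3 -m pendant '[{"xyz":[0,0,0],"twist":0},{"xyz":[0,0,0],"twist":0},{"xyz":[0,0,0],"twist":0},{"xyz":[0,0,0],"twist":0}]' 100
```

```text
time: 22.1
position: [557.1, -101.3, 211.8]
ee_rot: [-1.103, -2.937, -0.0]
force: [-0.5, 0.5, 0.3]
grip_width: 94.1
grasp_force: 0.0
time: 22.6
position: [558.7, -101.7, 214.5]
ee_rot: [1.106, 2.939, 0.001]
force: [2.1, 1.8, 0.7]
grip_width: 59.5
grasp_force: 60.0
time: 23.7
position: [557.7, -101.3, 215.3]
ee_rot: [-0.992, 2.978, 0.0]
force: [7.7, -0.5, -5.2]
grip_width: 59.5
grasp_force: 60.0
time: 24.1
position: [556.9, -101.8, 215.9]
ee_rot: [0.991, -2.981, 0.0]
force: [0.6, -0.9, -0.4]
grip_width: 88.1
grasp_force: 0.0
```

```bash
python3 -m pendant '[{"xyz":[0,0,-0.04],"twist":8},{"xyz":[0,0,-0.08],"twist":16},{"xyz":[0,0,-0.08],"twist":24},{"xyz":[0,0,-0.08],"twist":32},{"xyz":[0,0,-0.08],"twist":40},{"xyz":[0,0,-0.08],"twist":48},{"xyz":[0,0,-0.08],"twist":56},{"xyz":[0,0,-0.08],"twist":64},{"xyz":[0,0,-0.08],"twist":72},{"xyz":[0,0,-0.08],"twist":78},{"xyz":[0,0,-0.08],"twist":78}]' 100 60
python3 m.py w7.png
```

```text
time: 25.2
position: [556.9, -101.7, 295.8]
ee_rot: [-1.106, -2.94, 0.0]
force: [-0.8, -0.1, -0.5]
grip_width: 94.1
grasp_force: 0.0
25.2 [ 556.91572281 -101.74837829  295.7638641 ] [-0.38 -0.01  1.67 -0.    1.48 -1.23]
wheel 3424 R 31.6 H 156.16497930669394 centre [ 557.8 -101.3  234.9]
knob 506 R 15.9 H 72.58192011359674 centre [505.9  45.8  96.1]
```

```bash
python3 -m pendant '[{"xyz":[-0.0004,0.0009,0.04],"twist":0},{"xyz":[-0.0004,0.0009,0.07],"twist":0},{"xyz":[-0.0004,0.0009,0.078],"twist":0},{"xyz":[-0.0004,0.0009,0.078],"twist":0}]' 100 60
python3 -m pendant '[{"xyz":[0,0,0],"twist":0},{"xyz":[0,0,0],"twist":0},{"xyz":[0,0,0],"twist":0},{"xyz":[0,0,0],"twist":0},{"xyz":[0,0,0],"twist":0}]' 0 60
python3 -m pendant '[{"xyz":[0.0001,-0.0001,-0.0002],"twist":-8},{"xyz":[0.0002,-0.0002,-0.0004],"twist":-16},{"xyz":[0.0003,-0.0003,-0.0007],"twist":-24},{"xyz":[0.0004,-0.0004,-0.001],"twist":-32},{"xyz":[0.0005,-0.0005,-0.0012],"twist":-40},{"xyz":[0.0006,-0.0005,-0.0014],"twist":-48},{"xyz":[0.0007,-0.0006,-0.0016],"twist":-56},{"xyz":[0.0008,-0.0007,-0.0018],"twist":-64},{"xyz":[0.0009,-0.0008,-0.002],"twist":-72},{"xyz":[0.0009,-0.0008,-0.002],"twist":-78},{"xyz":[0.0009,-0.0008,-0.002],"twist":-78}]'
python3 -m pendant '[{"xyz":[0,0,0],"twist":0},{"xyz":[0,0,0],"twist":0},{"xyz":[0,0,0],"twist":0},{"xyz":[0,0,0],"twist":0}]' 100
python3 -m pendant '[{"xyz":[0,0,0],"twist":8},{"xyz":[0,0,0],"twist":16},{"xyz":[0,0,0],"twist":24},{"xyz":[0,0,0],"twist":32},{"xyz":[0,0,0],"twist":40},{"xyz":[0,0,0],"twist":48},{"xyz":[0,0,0],"twist":56},{"xyz":[0,0,0],"twist":64},{"xyz":[0,0,0],"twist":72},{"xyz":[0,0,0],"twist":78},{"xyz":[0,0,0],"twist":78}]'
```

```text
time: 25.65
position: [557.2, -101.1, 216.6]
ee_rot: [-1.103, -2.939, -0.0]
force: [-0.2, 0.1, 0.4]
grip_width: 93.6
grasp_force: 0.0
time: 26.15
position: [557.9, -101.7, 218.3]
ee_rot: [1.105, 2.94, -0.002]
force: [0.2, 0.5, 1.7]
grip_width: 59.0
grasp_force: 60.0
time: 27.25
position: [556.9, -101.2, 219.2]
ee_rot: [-0.992, 2.98, 0.0]
force: [4.5, -2.0, -4.3]
grip_width: 59.2
grasp_force: 60.0
time: 27.65
position: [556.7, -101.3, 220.0]
ee_rot: [-0.991, 2.981, -0.0]
force: [0.4, -0.6, -0.1]
grip_width: 88.0
grasp_force: 0.0
time: 28.75
position: [556.7, -101.3, 219.8]
ee_rot: [1.106, 2.941, 0.0]
force: [0.1, -0.4, 0.3]
grip_width: 94.0
grasp_force: 0.0
```

```bash
python3 -m pendant '[{"xyz":[0,0,0],"twist":0},{"xyz":[0,0,0],"twist":0},{"xyz":[0,0,0],"twist":0},{"xyz":[0,0,0],"twist":0},{"xyz":[0,0,0],"twist":0}]' 0 60
python3 -m pendant '[{"xyz":[0.0001,-0.0001,-0.0002],"twist":-8},{"xyz":[0.0002,-0.0002,-0.0004],"twist":-16},{"xyz":[0.0003,-0.0003,-0.0007],"twist":-24},{"xyz":[0.0004,-0.0004,-0.001],"twist":-32},{"xyz":[0.0005,-0.0005,-0.0012],"twist":-40},{"xyz":[0.0006,-0.0005,-0.0014],"twist":-48},{"xyz":[0.0007,-0.0006,-0.0016],"twist":-56},{"xyz":[0.0008,-0.0007,-0.0018],"twist":-64},{"xyz":[0.0009,-0.0008,-0.002],"twist":-72},{"xyz":[0.0009,-0.0008,-0.002],"twist":-78},{"xyz":[0.0009,-0.0008,-0.002],"twist":-78}]'
python3 -m pendant '[{"xyz":[0,0,0],"twist":0},{"xyz":[0,0,0],"twist":0},{"xyz":[0,0,0],"twist":0},{"xyz":[0,0,0],"twist":0}]' 100
python3 -m pendant '[{"xyz":[0,0,-0.04],"twist":8},{"xyz":[0,0,-0.08],"twist":16},{"xyz":[0,0,-0.08],"twist":24},{"xyz":[0,0,-0.08],"twist":32},{"xyz":[0,0,-0.08],"twist":40},{"xyz":[0,0,-0.08],"twist":48},{"xyz":[0,0,-0.08],"twist":56},{"xyz":[0,0,-0.08],"twist":64},{"xyz":[0,0,-0.08],"twist":72},{"xyz":[0,0,-0.08],"twist":78},{"xyz":[0,0,-0.08],"twist":78}]' 100 60
python3 m.py w8.png
```

```text
time: 29.25
position: [556.7, -101.3, 219.7]
ee_rot: [-1.106, -2.941, 0.0]
force: [1.2, 0.4, -0.0]
grip_width: 59.3
grasp_force: 60.0
time: 30.35
position: [554.7, -102.3, 221.0]
ee_rot: [0.991, -2.978, 0.002]
force: [-1.0, -6.2, -2.6]
grip_width: 59.3
grasp_force: 60.1
time: 30.75
position: [555.7, -101.1, 222.0]
ee_rot: [-0.991, 2.981, 0.0]
force: [-0.2, -0.3, -0.2]
grip_width: 88.1
grasp_force: 0.0
time: 31.85
position: [555.5, -101.1, 301.8]
ee_rot: [1.105, 2.941, 0.0]
force: [0.7, 0.3, -0.0]
grip_width: 93.9
grasp_force: 0.0
31.85 [ 555.54514921 -101.12928694  301.84630492] [-0.38 -0.02  1.67  0.    1.49 -1.23]
wheel 3340 R 31.7 H 159.6014797617574 centre [ 555.8 -101.5  237.7]
knob 485 R 15.8 H 72.65488478714983 centre [506.6  45.6  96.6]
```

```bash
python3 -m pendant '[{"xyz":[0,0,0.04],"twist":0},{"xyz":[0,0,0.07],"twist":0},{"xyz":[0,0,0.081],"twist":0},{"xyz":[0,0,0.081],"twist":0}]' 100 60
python3 -m pendant '[{"xyz":[0,0,0],"twist":0},{"xyz":[0,0,0],"twist":0},{"xyz":[0,0,0],"twist":0},{"xyz":[0,0,0],"twist":0},{"xyz":[0,0,0],"twist":0}]' 0 60
python3 -m pendant '[{"xyz":[0.0001,-0.0001,-0.0002],"twist":-8},{"xyz":[0.0002,-0.0002,-0.0004],"twist":-16},{"xyz":[0.0003,-0.0003,-0.0007],"twist":-24},{"xyz":[0.0004,-0.0004,-0.001],"twist":-32},{"xyz":[0.0005,-0.0005,-0.0012],"twist":-40},{"xyz":[0.0006,-0.0005,-0.0014],"twist":-48},{"xyz":[0.0007,-0.0006,-0.0016],"twist":-56},{"xyz":[0.0008,-0.0007,-0.0018],"twist":-64},{"xyz":[0.0009,-0.0008,-0.002],"twist":-72},{"xyz":[0.0009,-0.0008,-0.002],"twist":-78},{"xyz":[0.0009,-0.0008,-0.002],"twist":-78}]'
python3 -m pendant '[{"xyz":[0,0,0],"twist":0},{"xyz":[0,0,0],"twist":0},{"xyz":[0,0,0],"twist":0},{"xyz":[0,0,0],"twist":0}]' 100
python3 -m pendant '[{"xyz":[0,0,0],"twist":8},{"xyz":[0,0,0],"twist":16},{"xyz":[0,0,0],"twist":24},{"xyz":[0,0,0],"twist":32},{"xyz":[0,0,0],"twist":40},{"xyz":[0,0,0],"twist":48},{"xyz":[0,0,0],"twist":56},{"xyz":[0,0,0],"twist":64},{"xyz":[0,0,0],"twist":72},{"xyz":[0,0,0],"twist":78},{"xyz":[0,0,0],"twist":78}]'
```

```text
time: 32.3
position: [554.6, -100.9, 219.1]
ee_rot: [-1.103, -2.938, -0.0]
force: [0.9, -0.4, 1.0]
grip_width: 94.2
grasp_force: 0.0
time: 32.8
position: [555.8, -101.4, 221.4]
ee_rot: [1.106, 2.939, 0.0]
force: [1.6, 1.4, 1.8]
grip_width: 58.9
grasp_force: 60.0
time: 33.9
position: [554.3, -101.8, 222.2]
ee_rot: [0.992, -2.98, 0.001]
force: [4.7, -5.2, -5.6]
grip_width: 59.0
grasp_force: 60.0
time: 34.3
position: [554.3, -101.2, 222.9]
ee_rot: [-0.991, 2.981, 0.0]
force: [0.7, -0.4, -1.0]
grip_width: 87.6
grasp_force: 0.0
time: 35.4
position: [554.3, -101.2, 222.8]
ee_rot: [1.106, 2.941, 0.0]
force: [-0.4, -0.3, 0.4]
grip_width: 94.1
grasp_force: 0.0
```

```bash
python3 -m pendant '[{"xyz":[0,0,0],"twist":0},{"xyz":[0,0,0],"twist":0},{"xyz":[0,0,0],"twist":0},{"xyz":[0,0,0],"twist":0},{"xyz":[0,0,0],"twist":0}]' 0 60
python3 -m pendant '[{"xyz":[0,0,-0.0002],"twist":-8},{"xyz":[0,0,-0.0004],"twist":-16},{"xyz":[0,0,-0.0006],"twist":-24},{"xyz":[0.0002,-0.0002,-0.0008],"twist":-32},{"xyz":[0.0002,-0.0002,-0.001],"twist":-40},{"xyz":[0.0002,-0.0002,-0.001],"twist":-48},{"xyz":[0.0002,-0.0002,-0.001],"twist":-56},{"xyz":[0.0002,-0.0002,-0.001],"twist":-64},{"xyz":[0.0002,-0.0002,-0.001],"twist":-72},{"xyz":[0.0002,-0.0002,-0.001],"twist":-78},{"xyz":[0.0002,-0.0002,-0.001],"twist":-78}]'
python3 -m pendant '[{"xyz":[0,0,0],"twist":0},{"xyz":[0,0,0],"twist":0},{"xyz":[0,0,0],"twist":0},{"xyz":[0,0,0],"twist":0}]' 100
python3 -m pendant '[{"xyz":[0,0,-0.04],"twist":8},{"xyz":[0,0,-0.08],"twist":16},{"xyz":[0,0,-0.08],"twist":24},{"xyz":[0,0,-0.08],"twist":32},{"xyz":[0,0,-0.08],"twist":40},{"xyz":[0,0,-0.08],"twist":48},{"xyz":[0,0,-0.08],"twist":56},{"xyz":[0,0,-0.08],"twist":64},{"xyz":[0,0,-0.08],"twist":72},{"xyz":[0,0,-0.08],"twist":78},{"xyz":[0,0,-0.08],"twist":78}]' 100 60
python3 m.py w9.png
```

```text
time: 35.9
position: [554.5, -101.0, 222.7]
ee_rot: [1.105, 2.94, 0.001]
force: [3.1, 3.3, -1.0]
grip_width: 59.2
grasp_force: 60.0
time: 37.0
position: [553.5, -102.2, 221.6]
ee_rot: [0.995, -2.978, 0.0]
force: [6.2, -8.2, -7.9]
grip_width: 59.1
grasp_force: 60.0
time: 37.4
position: [554.1, -101.3, 224.0]
ee_rot: [-0.992, 2.981, -0.0]
force: [-0.3, -1.0, -0.0]
grip_width: 87.5
grasp_force: 0.0
time: 38.5
position: [554.0, -101.2, 303.9]
ee_rot: [1.105, 2.941, -0.0]
force: [-0.8, -1.4, 0.8]
grip_width: 93.7
grasp_force: 0.0
38.5 [ 554.00430524 -101.24149782  303.93869113] [-0.38 -0.02  1.67 -0.    1.49 -1.23]
wheel 3317 R 31.6 H 161.2468311675782 centre [ 555.3 -101.4  239.3]
knob 467 R 15.8 H 72.57526420803977 centre [506.3  45.9  96.4]
```

```bash
python3 -m pendant '[{"xyz":[0,0,0.04],"twist":0},{"xyz":[0,0,0.07],"twist":0},{"xyz":[0,0,0.081],"twist":0},{"xyz":[0,0,0.081],"twist":0}]' 100 60
python3 -m pendant '[{"xyz":[0,0,0],"twist":0},{"xyz":[0,0,0],"twist":0},{"xyz":[0,0,0],"twist":0},{"xyz":[0,0,0],"twist":0},{"xyz":[0,0,0],"twist":0}]' 0 60
python3 -m pendant '[{"xyz":[0,0,0],"twist":-8},{"xyz":[0,0,0],"twist":-16},{"xyz":[0,0,0],"twist":-24},{"xyz":[0,0,0],"twist":-32},{"xyz":[0,0,0],"twist":-40},{"xyz":[0,0,0],"twist":-44},{"xyz":[0,0,0],"twist":-44}]'
python3 - <<'E'
from h import *
s=r.state(); print(s['force'],s['torque'])
E
python3 -m pendant '[{"xyz":[0,0,0],"twist":0},{"xyz":[0,0,0],"twist":0},{"xyz":[0,0,0],"twist":0},{"xyz":[0,0,0],"twist":0}]' 100
python3 -m pendant '[{"xyz":[0,0,-0.04],"twist":0},{"xyz":[0,0,-0.08],"twist":0},{"xyz":[0,0.03,-0.085],"twist":4},{"xyz":[0,0.03,-0.085],"twist":4},{"xyz":[0,0.03,-0.085],"twist":4}]' 100
python3 m.py w10.png
```

```text
time: 38.95
position: [553.1, -101.0, 221.1]
ee_rot: [-1.103, -2.938, -0.0]
force: [-0.5, -0.1, 0.3]
grip_width: 94.2
grasp_force: 0.0
time: 39.45
position: [554.6, -101.1, 223.5]
ee_rot: [1.105, 2.939, 0.002]
force: [2.3, 1.8, 1.6]
grip_width: 59.6
grasp_force: 60.0
time: 40.15
position: [552.7, -101.3, 222.8]
ee_rot: [0.08, -3.137, -0.001]
force: [-5.4, -2.1, 2.6]
grip_width: 61.9
grasp_force: 60.0
[-5.4389244  -2.09656343  2.62469248] [0.48744976 0.8942032  0.69794311]
time: 40.55
position: [554.1, -101.3, 222.8]
ee_rot: [-0.076, 3.14, -0.0]
force: [-0.5, -0.1, -0.2]
grip_width: 90.3
grasp_force: 0.0
time: 41.05
position: [552.4, -71.2, 307.3]
ee_rot: [-0.03, -3.141, 0.0]
force: [-0.3, -0.2, 0.3]
grip_width: 94.1
grasp_force: 0.0
41.05 [552.38618548 -71.19247189 307.32009209] [-0.33 -0.04  1.68 -0.    1.5  -1.88]
wheel 3307 R 31.7 H 161.26115239709816 centre [ 555.1 -101.5  239.3]
knob 435 R 16.1 H 72.47659969144148 centre [506.2  45.3  96.2]
```

View pics/w10.png

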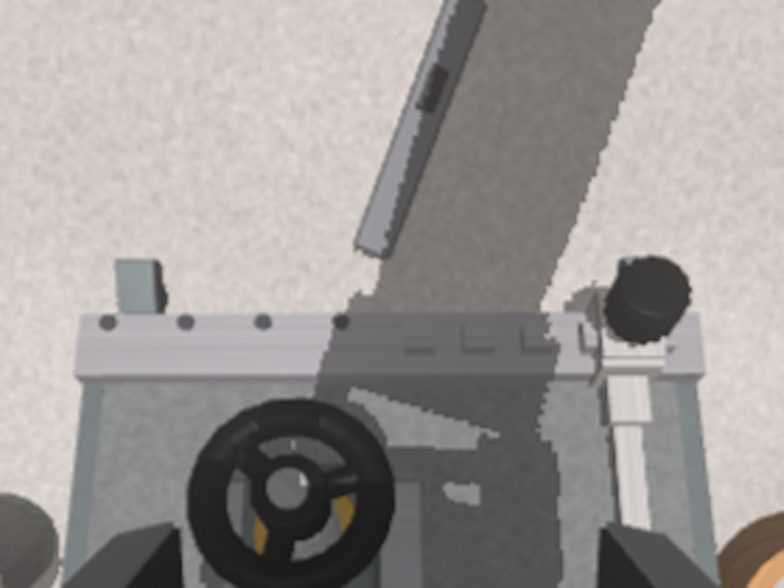

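View pics/w9.png

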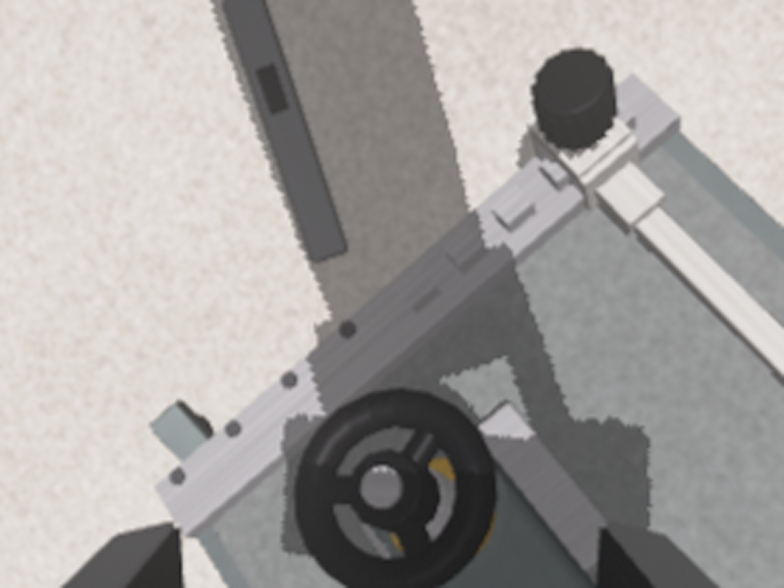

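The rim is 161.26 mm above the bed. That is 15.4 mm over the start and did not change with the last turn (161.25 before it), so the wheel is at its top stop. The spokes agree at about 3.9 rad of turn. The knob is at crop (648,298) in the outermost notch, still at its seated height, and the gripper is clear.

```bash
python3 -c "
from plant import workorder
print(workorder.job_done())"
```

```text
the job is handed in; nothing more can be done
None
```

The job is handed in at about 41 s of the 72 s allowed: by my camera measurements the platen is wound up to its top stop and the side stop's pin is seated in the outermost notch. The hand-in call reported no verdict.

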